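Load the dye canister into the dock

ROBOT

A 6-joint arm with a two-finger parallel gripper is mounted at the origin on the work surface. World frame = base frame: x ahead of the robot, y to its left, z up, the work surface at z = 0. Lengths are in m, angles in rad, forces in N, time in s.
With the tool pointing down it reaches from about 0.3 to 0.85 m from the base axis. Payload 4.2 kg.
Tool frame: the origin (TCP) lies midway between the tips of the shut fingers; the grasp point (between the pads) lies 19 mm behind it; z points along the fingers, y is the line along which they close (so a half turn about z gives the same grasp; the last joint's range is limited). The gripper opens to 91 mm and grips with 3 to 60 N. Pads are 32 mm wide; open, the fingers measure 118 mm over their backs; the gripper's body (76 mm by 178 mm) begins 60 mm behind the grasp point.
Start: joints at [-1.224, 0.32, 1.565, -0, 1.257, -0.02], TCP at [0.206, -0.537, 0.214] pointing down, gripper open.
Joint ranges: [-3.11, 3.11], [-0.84, 2.01], [0.21, 2.61], [-1.34, 4.49], [0.05, 2.63], [-2.56, 2.56]. Speed limits (rad/s): [2.57, 2.57, 3.14, 3.14, 3.14, 3.14].

INTERFACE

Orientations are given as a unit quaternion [w, x, y, z].
In Python, from workcell import * gives the robot as it stands.
- The arm moves only by the tool jog_arm, never from a script. Its argument "plan" is a list of rows, each an object of numbers: "hand": the opening, from 0 (shut) to 1 (fully open); "x", "y", "z": the shift along the tool's x, y, z in cm; "twist": the turn about the tool's z in degrees. A call has 1 to 12 rows; each row is the pose to reach, as a shift and turn from the pose commanded when the call began, along the tool's axes at that moment; what a row does not reach only later rows make up. A row lasts 1/12 s, in which the tool goes at most 41.7 mm and 7.16 degrees, less where a joint would pass 70% of its speed; a pose out of reach is approached as far as the arm can. A call with a gripper value outside its range is refused whole. The fingers move at their own pace and stop on an object; "newtons" is the grip in N (left out, the last holds). Time passes only in rows, so rows that repeat a pose let the fingers close. It gives the time, the measured TCP pose, the force, the opening and the grip force at its end, in the units of the state.
- state(): the state, without advancing time (a new reading comes with each control period).
- get_image(name): name is "side" or "top"; returns a dict with "color" (384x512x3 uint8, red, green, blue), "camera_matrix" (3x3 intrinsics, pixels), "k1" (the pictures are not rectified: a ray, as slopes to the right and down, at radius r is drawn at 1 + k1 r^2 times it, then the intrinsics apply), "world_from_camera" (4x4, takes a point from camera to world coordinates). Camera axes: x right, y down, z forward; pixel columns grow to the right and rows downward; lengths in m; the calibration is good to about 2 mm. A picture is of the moment at which its call begins. There is no depth.
- sign_off(): hands the job in; it is judged then, once.
The state is a dict: "clock": time; "q": joint angles; "joint_velocities": joint speeds; "tau": joint torques, N m; "position": TCP position; "tcp_rot": TCP orientation; "force": force on the tool from outside, world axes, zero at the start; "wrist_torque": the same for the moment, N m; "finger_gap": opening from 0.0 (shut) to 1.0 (fully open); "finger_force": force on a finger pad.
Only numpy, scipy, OpenCV 4.12 (cv2) and the standard library are available. Lean on these libraries where they do the work, as an engineer would, in place of code of your own. Each camera call takes 0.05 s, during which the arm holds its last target. There are 200 camera calls.

TASK

Load the batik dye dock: take the tall, plain round canister from the table, stand it in the dock's round well and push it down until the push-push catch holds it down. A further full push would let it pop up again, so leave it caught, standing upright in the well, and let go of it.

Things in the scene. Friction and masses are not known exactly. Their poses are not given: they have to be found in the camera images.
- canister_mid (a point): Dye canister: plain round white plastic cylinder, 40 mm wide, 100 mm tall, flat grey top, thin grey band round its bevelled foot, about 0.12 kg; the tallest straight-sided one of the vessels standing on the table. This point is its centre, 50 mm above its foot, 50 mm below its top; z along its axis, up.
- well_mouth (a point): Centre of the mouth of the well in the dye dock, level with its top, 75 mm above the table. Dock: fixed white block, 110 x 150 mm, grey round well at one end, dark panel at the other (+y) end. The mouth is a funnel, 66 mm wide, narrowing over 17 mm to a 48 mm bore. In it, 32 mm below the mouth, is a black spring carrier: a canister stood on it shows 68 mm above the dock. z up.
- carrier (a joint): Downward travel (m) of the spring carrier under the canister: 0 = up (start), firm stop at 0.026. Pushing takes 4 N at first, 9 N near the stop. Pushed to the stop (past 0.022) and let go, it rises to about 0.015 and is caught there, canister top 53 mm above the dock (42 mm at the stop); let go earlier it comes up again. A second push to the stop frees it, and it rises to 0.

How it is judged:
By the outcome, as a careful person would: the job done as asked, in the order asked, and still so for the second after the job is handed in, with the robot touching nothing.
It also fails if it takes over 45 s, if anything falls off the work surface, if the arm or the gripper's body presses on something with over 40 N, if the wrist force passes 120 N, or if a joint passes its speed limit or range.

## Working session

There is one attempt and no reset: what is moved stays moved. The work goes in short steps, Python scripts to look and compute and a tool call to move; the robot and the scene stay as the last step left them, time stands still between calls to the robot, and variables do not carry over. Pictures are saved under pics/ and viewed, at most 10 in all, crops included, and the job is handed in when it is done.

Besides the shell and the picture viewer there is one more tool, called after "Call:" as a command line: name --argument value ..., lists and objects as JSON in quotes. jog_arm: Moves the arm, as the interface text tells. Its arguments: {"type":"object","properties":{"plan":{"type":"array","items":{"type":"object","properties":{"hand":{"type":"number"},"x":{"type":"number"},"y":{"type":"number"},"z":{"type":"number"},"twist":{"type":"number"}}}},"newtons":{"type":"number"}},"required":["plan"]}

```bash
mkdir -p pics; cat > h.py <<'E'
from workcell import *
import numpy as np, cv2
def ray(im,u,v):
    K=im["camera_matrix"];T=np.array(im["world_from_camera"])
    p=cv2.undistortPoints(np.array([[[u,v]]],float),np.array(K,float),np.array([im["k1"],0,0,0,0],float))[0,0]
    return T[:3,3],T[:3,:3]@np.array([p[0],p[1],1.])
def onz(im,u,v,z):
    o,d=ray(im,u,v);return o+d*(z-o[2])/d[2]
def proj(im,P):
    T=np.linalg.inv(np.array(im["world_from_camera"]));c=T[:3,:3]@np.array(P)+T[:3,3]
    return cv2.projectPoints(c[None],np.zeros(3),np.zeros(3),np.array(im["camera_matrix"],float),np.array([im["k1"],0,0,0,0],float))[0].ravel()
def snap(n,f):
    im=get_image(n);cv2.imwrite(f"pics/{f}.png",im["color"][:,:,::-1]);return im
E
python3 - <<'E'
from h import *
for n in("top","side"):
    im=snap(n,n+"0");print(n,im["camera_matrix"],im["k1"],np.round(im["world_from_camera"],3))
s=state();print(s)
E
```

```text
top [[427.83440341   0.         258.29619957]
 [  0.         427.83440341 183.91221609]
 [  0.           0.           1.        ]] 0.0013321219305481114 [[-0.005 -0.983  0.183  0.428]
 [-1.     0.004 -0.005 -0.017]
 [ 0.004 -0.184 -0.983  0.749]
 [ 0.     0.     0.     1.   ]]
side [[399.66187358   0.         253.768956  ]
 [  0.         399.66187358 194.32998195]
 [  0.           0.           1.        ]] -0.06403632288540771 [[ 0.964 -0.163  0.208  0.381]
 [-0.264 -0.574  0.775 -0.645]
 [-0.007 -0.803 -0.596  0.574]
 [ 0.     0.     0.     1.   ]]
{'clock': 0.1, 'q': array([-1.22400477e+00,  3.20245402e-01,  1.56554751e+00, -6.81163290e-06,
        1.25742644e+00, -1.99872788e-02]), 'joint_velocities': array([-0.0006734 , -0.00177367, -0.00135412,  0.0006464 , -0.0002347 ,
        0.00028907]), 'tau': array([ 3.66288186e-04, -4.13331449e+01, -2.32510149e+01,  7.29212863e-02,
        4.22394974e-02, -5.97428948e-05]), 'position': array([ 0.206051  , -0.53632286,  0.21319805]), 'tcp_rot': array([-8.01989660e-04,  9.83230719e-01,  1.82364171e-01, -1.35508575e-04]), 'force': array([0.01294592, 0.50629605, 0.09098802]), 'wrist_torque': array([-0.01931269, -0.0247414 ,  0.05447791]), 'finger_force': 0.0, 'finger_gap': 1.0008281382630413}
```

View pics/top0.png

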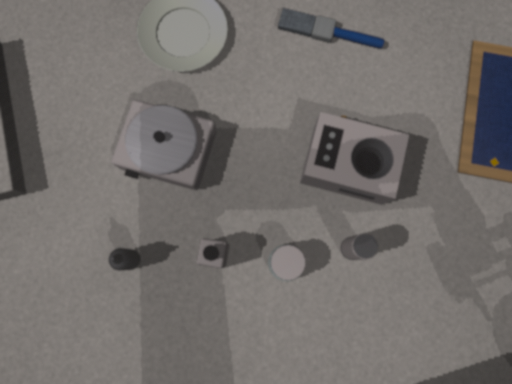

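View pics/side0.png

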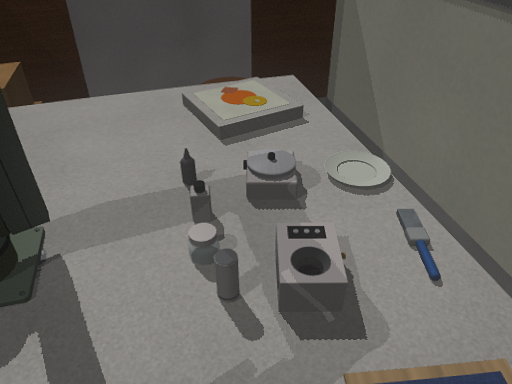

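The canister stands at top ≈(365,245) and side ≈(227,275). The well is at top ≈(372,158) and side ≈(310,261). I'll take enlarged crops for accurate edges.

```bash
python3 - <<'E'
import cv2,numpy as np
a=cv2.imread("pics/top0.png")[110:270,290:430];b=cv2.imread("pics/side0.png")[215:315,200:360]
f=lambda i,k:cv2.convertScaleAbs(cv2.resize(i,None,fx=k,fy=k,interpolation=cv2.INTER_CUBIC),alpha=1.5)
A=f(a,3.75);B=f(b,5)
cv2.imwrite("pics/ca.png",A);cv2.imwrite("pics/cb.png",B)
E
```

```text
(no output)
```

View pics/ca.png

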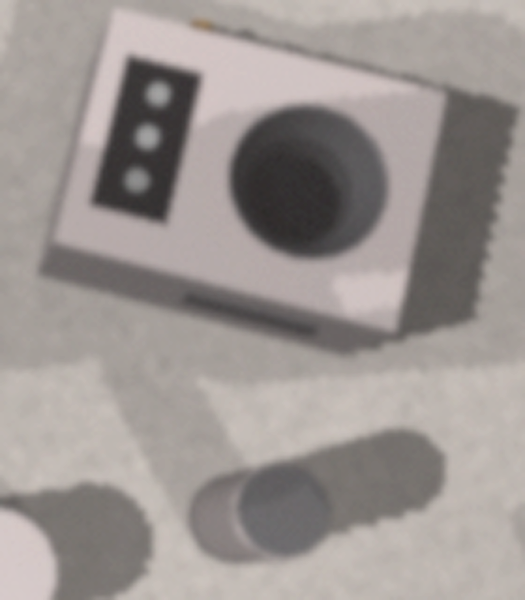

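View pics/cb.png

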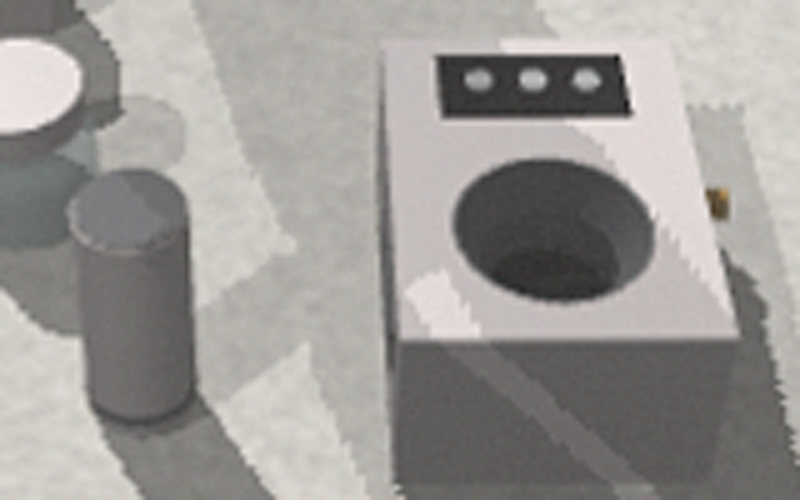

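Ellipse bounds from the crops: the canister top is centred at top (365.9,246.0) and side (225.8,257.2). The well mouth is at top (372.4,158.3) and side (310.8,260.9).

```bash
python3 - <<'E'
from h import *
T=get_image("top");S=get_image("side")
c=lambda U,V,k,x,y:((U+.5)/k-.5+x,(V+.5)/k-.5+y)
for n,a,b,z in(("can",c(284.5,510,3.75,290,110),c(129,211,5,200,215),.1),("well",c(309,181,3.75,290,110),c(554,229.5,5,200,215),.075)):
    p,q=onz(T,*a,z),onz(S,*b,z)
    o1,d1=ray(T,*a);o2,d2=ray(S,*b)
    t=np.linalg.lstsq(np.c_[d1,-d2],o2-o1,rcond=None)[0]
    print(n,p.round(4),q.round(4),"tri",((o1+d1*t[0]+o2+d2*t[1])/2).round(4))
print("jar",onz(T,288,262,.07),"dock corner",onz(T,290+400/3.75,110+332/3.75,.075),onz(T,290+53/3.75,110+243/3.75,.075))
E
```

```text
can [ 0.4539 -0.1808  0.1   ] [ 0.4551 -0.1824  0.1   ] tri [ 0.4546 -0.1812  0.0988]
well [ 0.5959 -0.2049  0.075 ] [ 0.5974 -0.2063  0.075 ] tri [ 0.597  -0.2054  0.0739]
jar [ 0.43036159 -0.0659644   0.07      ] dock corner [ 0.52909473 -0.24063441  0.075     ] [ 0.5683069  -0.09398413  0.075     ]
```

Call:
jog_arm --plan '[{"x": 3,"y": -2.0,"hand": 1},{"x": 6.4,"y": -4.3},{"x": 9.8,"y": -6.6},{"x": 13.2,"y": -8.9},{"x": 16.6,"y": -11.2},{"x": 20,"y": -13.5},{"x": 23.4,"y": -15.8},{"x": 26.8,"y": -18.1},{"x": 30.2,"y": -20.4},{"x": 33.2,"y": -22.4},{"x": 35.2,"y": -23.8},{"x": 35.9,"y": -24.3}]' --newtons 25

```text
$.plan[0]: bad value
```

Call:
jog_arm --plan '[{"z": 0},{"z": 0}]'

```text
$.plan[0]: bad value
```

Call:
jog_arm --plan '[{"hand": 1,"x": 3,"y": -2.0,"z": 0,"twist": 0},{"hand": 1,"x": 9.8,"y": -6.6,"z": 0,"twist": 0},{"hand": 1,"x": 16.6,"y": -11.2,"z": 0,"twist": 0},{"hand": 1,"x": 20,"y": -13.5,"z": 0,"twist": 0},{"hand": 1,"x": 23.4,"y": -15.8,"z": 0,"twist": 0},{"hand": 1,"x": 26.8,"y": -18.1,"z": 0,"twist": 0},{"hand": 1,"x": 30.2,"y": -20.4,"z": 0,"twist": 0},{"hand": 1,"x": 33.2,"y": -22.4,"z": 0,"twist": 0},{"hand": 1,"x": 35.9,"y": -24.3,"z": 0,"twist": 0},{"hand": 1,"x": 35.9,"y": -24.3,"z": 0,"twist": 0},{"hand": 1,"x": 35.9,"y": -24.3,"z": 0,"twist": 0},{"hand": 1,"x": 35.9,"y": -24.3,"z": 0,"twist": 0}]' --newtons 25

```text
clock: 1.2
position: [0.4563, -0.1777, 0.2138]
tcp_rot: [-0.001, 0.983, 0.185, 0.001]
force: [0.0, 0.5, 0.3]
finger_gap: 1.002
finger_force: 0.0
```

Call:
jog_arm --plan '[{"hand": 1,"x": 0,"y": 0,"z": 0,"twist": 0},{"hand": 1,"x": 0,"y": 0,"z": 0,"twist": 0}]'

```text
clock: 1.37
position: [0.4537, -0.1816, 0.2138]
tcp_rot: [0.0, 0.983, 0.182, -0.0]
force: [-0.5, -0.5, 0.9]
finger_gap: 1.002
finger_force: 0.0
```

Call:
jog_arm --plan '[{"hand": 1,"x": 0,"y": 0,"z": 3,"twist": 0},{"hand": 1,"x": 0,"y": 0,"z": 6,"twist": 0},{"hand": 1,"x": 0,"y": 0,"z": 9,"twist": 0},{"hand": 1,"x": 0,"y": 0,"z": 11.5,"twist": 0},{"hand": 1,"x": 0,"y": 0,"z": 13.5,"twist": 0},{"hand": 1,"x": 0,"y": 0,"z": 14.8,"twist": 0},{"hand": 1,"x": 0,"y": 0,"z": 15.3,"twist": 0},{"hand": 1,"x": 0,"y": 0,"z": 15.3,"twist": 0},{"hand": 1,"x": 0,"y": 0,"z": 15.3,"twist": 0}]'

```text
clock: 2.12
position: [0.4542, -0.1822, 0.0615]
tcp_rot: [0.0, 0.983, 0.182, 0.0]
force: [-0.5, -0.7, 0.2]
finger_gap: 1.002
finger_force: 0.0
```

Call:
jog_arm --plan '[{"hand": 0.3,"x": 0,"y": 0,"z": 0,"twist": 0},{"hand": 0.3,"x": 0,"y": 0,"z": 0,"twist": 0},{"hand": 0.3,"x": 0,"y": 0,"z": 0,"twist": 0},{"hand": 0.3,"x": 0,"y": 0,"z": 0,"twist": 0},{"hand": 0.3,"x": 0,"y": 0,"z": 0,"twist": 0},{"hand": 0.3,"x": 0,"y": 0,"z": 0,"twist": 0},{"hand": 0.3,"x": 0,"y": 0,"z": 0,"twist": 0},{"hand": 0.3,"x": 0,"y": 0,"z": 0,"twist": 0},{"hand": 0.3,"x": 0,"y": 0,"z": 0,"twist": 0},{"hand": 0.3,"x": 0,"y": 0,"z": 0,"twist": 0}]'

```text
clock: 2.95
position: [0.4542, -0.1812, 0.061]
tcp_rot: [0.0, 0.983, 0.182, -0.0]
force: [0.1, 0.4, 0.8]
finger_gap: 0.431
finger_force: 25.0
```

Call:
jog_arm --plan '[{"hand": 0.3,"x": 0,"y": 0,"z": -1,"twist": 0},{"hand": 0.3,"x": 0,"y": 0,"z": -3,"twist": 0},{"hand": 0.3,"x": 0,"y": 0,"z": -6,"twist": 0},{"hand": 0.3,"x": 0,"y": 0,"z": -9,"twist": 0},{"hand": 0.3,"x": 0,"y": 0,"z": -11,"twist": 0},{"hand": 0.3,"x": 0,"y": 0,"z": -12,"twist": 0},{"hand": 0.3,"x": 0,"y": 0,"z": -12,"twist": 0},{"hand": 0.3,"x": 0,"y": 0,"z": -12,"twist": 0}]'

```text
clock: 3.62
position: [0.4537, -0.181, 0.1802]
tcp_rot: [-0.0, 0.983, 0.182, -0.0]
force: [0.2, -0.1, -1.7]
finger_gap: 0.431
finger_force: 25.0
```

```bash
python3 - <<'E'
from h import *
T=snap("top","t1");S=snap("side","s1");s=state();print(s["position"],s["finger_gap"],s["force"])
cv2.imwrite("pics/s1c.png",cv2.convertScaleAbs(cv2.resize(S["color"][130:320,140:370,::-1],None,fx=3,fy=3),alpha=1.5))
from scipy.spatial.transform import Rotation as R
w,x,y,z=s["tcp_rot"];M=R.from_quat([x,y,z,w]).as_matrix()
print(M.T@(np.array([.5967,-.2056,0.2])-s["position"]))
E
```

```text
[ 0.45305986 -0.1807109   0.17916301] 0.4296839215592287 [-0.40061044 -0.46908002 -0.9886681 ]
[ 0.12510379  0.07469272 -0.02135832]
```

View pics/s1c.png

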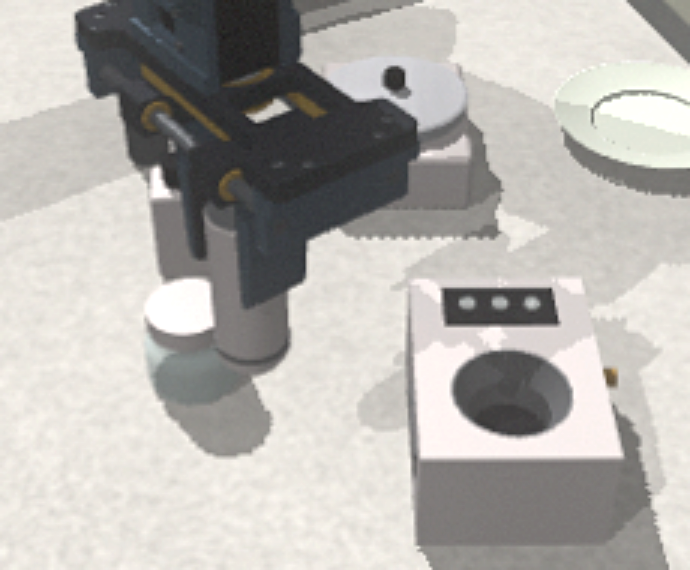

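The canister is held upright at crop (250,290), and the well is clear at crop (512,393). Next I'll move over the well.

Call:
jog_arm --plan '[{"hand": 0.3,"x": 2,"y": 1.2,"z": 0,"twist": 0},{"hand": 0.3,"x": 4.5,"y": 2.7,"z": 0,"twist": 0},{"hand": 0.3,"x": 7,"y": 4.2,"z": 0,"twist": 0},{"hand": 0.3,"x": 9.5,"y": 5.6,"z": 0,"twist": 0},{"hand": 0.3,"x": 11.5,"y": 6.8,"z": 0,"twist": 0},{"hand": 0.3,"x": 12.5,"y": 7.4,"z": 0,"twist": 0},{"hand": 0.3,"x": 12.5,"y": 7.4,"z": 0,"twist": 0},{"hand": 0.3,"x": 12.5,"y": 7.4,"z": 0,"twist": 0},{"hand": 0.3,"x": 12.5,"y": 7.4,"z": 0,"twist": 0}]'

```text
clock: 4.47
position: [0.5959, -0.2051, 0.1797]
tcp_rot: [-0.001, 0.983, 0.182, -0.002]
force: [1.1, 1.0, -1.4]
finger_gap: 0.434
finger_force: 25.0
```

Call:
jog_arm --plan '[{"hand": 0.3,"x": 0,"y": 0,"z": 1,"twist": 0},{"hand": 0.3,"x": 0,"y": 0,"z": 2,"twist": 0},{"hand": 0.3,"x": 0,"y": 0,"z": 3,"twist": 0},{"hand": 0.3,"x": 0,"y": 0,"z": 4,"twist": 0},{"hand": 0.3,"x": 0,"y": 0,"z": 4.8,"twist": 0},{"hand": 0.3,"x": 0,"y": 0,"z": 5.4,"twist": 0},{"hand": 0.3,"x": 0,"y": 0,"z": 5.8,"twist": 0},{"hand": 0.3,"x": 0,"y": 0,"z": 5.8,"twist": 0}]'

```text
clock: 5.13
position: [0.5969, -0.2052, 0.1218]
tcp_rot: [-0.0, 0.983, 0.182, -0.001]
force: [0.7, -0.0, -1.0]
finger_gap: 0.431
finger_force: 25.0
```

Call:
jog_arm --plan '[{"hand": 0.3,"x": 0,"y": 0,"z": 0.5,"twist": 0},{"hand": 0.3,"x": 0,"y": 0,"z": 1.0,"twist": 0},{"hand": 0.3,"x": 0,"y": 0,"z": 1.5,"twist": 0},{"hand": 0.3,"x": 0,"y": 0,"z": 1.8,"twist": 0},{"hand": 0.3,"x": 0,"y": 0,"z": 1.8,"twist": 0},{"hand": 0.3,"x": 0,"y": 0,"z": 1.8,"twist": 0}]'

```text
clock: 5.63
position: [0.5974, -0.2055, 0.1049]
tcp_rot: [0.0, 0.983, 0.182, -0.0]
force: [-0.3, -0.8, -0.9]
finger_gap: 0.432
finger_force: 25.0
```

Call:
jog_arm --plan '[{"hand": 1,"x": 0,"y": 0,"z": 0,"twist": 0},{"hand": 1,"x": 0,"y": 0,"z": 0,"twist": 0},{"hand": 1,"x": 0,"y": 0,"z": 0,"twist": 0},{"hand": 1,"x": 0,"y": 0,"z": 0,"twist": 0},{"hand": 1,"x": 0,"y": 0,"z": 0,"twist": 0},{"hand": 1,"x": 0,"y": 0,"z": 0,"twist": 0},{"hand": 1,"x": 0,"y": 0,"z": 0,"twist": 0}]'

```text
clock: 6.22
position: [0.5975, -0.2055, 0.105]
tcp_rot: [0.0, 0.983, 0.182, 0.0]
force: [0.1, -0.6, -0.3]
finger_gap: 0.912
finger_force: 0.0
```

Call:
jog_arm --plan '[{"hand": 1,"x": 0,"y": 0,"z": -1,"twist": 0},{"hand": 1,"x": 0,"y": 0,"z": -3,"twist": 0},{"hand": 1,"x": 0,"y": 0,"z": -5.5,"twist": 0},{"hand": 1,"x": 0,"y": 0,"z": -7,"twist": 0},{"hand": 1,"x": 0,"y": 0,"z": -7,"twist": 0},{"hand": 0,"x": 0,"y": 0,"z": -7,"twist": 0},{"hand": 0,"x": 0,"y": 0,"z": -7,"twist": 0},{"hand": 0,"x": 0,"y": 0,"z": -7,"twist": 0},{"hand": 0,"x": 0,"y": 0,"z": -7,"twist": 0},{"hand": 0,"x": 0,"y": 0,"z": -7,"twist": 0},{"hand": 0,"x": 0,"y": 0,"z": -7,"twist": 0},{"hand": 0,"x": 0,"y": 0,"z": -7,"twist": 0}]'

```text
clock: 7.22
position: [0.5973, -0.2054, 0.1745]
tcp_rot: [-0.0, 0.983, 0.182, -0.0]
force: [-0.4, 0.6, 0.7]
finger_gap: 0.525
finger_force: 0.0
```

Call:
jog_arm --plan '[{"hand": 0,"x": 0,"y": 0,"z": 0,"twist": 0},{"hand": 0,"x": 0,"y": 0,"z": 0,"twist": 0},{"hand": 0,"x": 0,"y": 0,"z": 0,"twist": 0},{"hand": 0,"x": 0,"y": 0,"z": 0,"twist": 0}]'

```text
clock: 7.55
position: [0.5974, -0.2055, 0.175]
tcp_rot: [0.0, 0.983, 0.182, 0.0]
force: [-0.5, -0.3, -0.2]
finger_gap: 0.229
finger_force: 0.0
```

```bash
python3 - <<'E'
from h import *
S=snap("side","s2");s=state();print(s["position"],s["finger_gap"],s["force"])
print(proj(S,[.597,-.2055,.143]))
cv2.imwrite("pics/s2c.png",cv2.convertScaleAbs(cv2.resize(S["color"][150:320,220:400,::-1],None,fx=3.4,fy=3.4),alpha=1.5))
E
```

```text
[ 0.59742221 -0.20545772  0.17499191] 0.18074647202559369 [-0.0776698   0.05270514  0.59662535]
[313.30990184 230.59274222]
```

View pics/s2c.png

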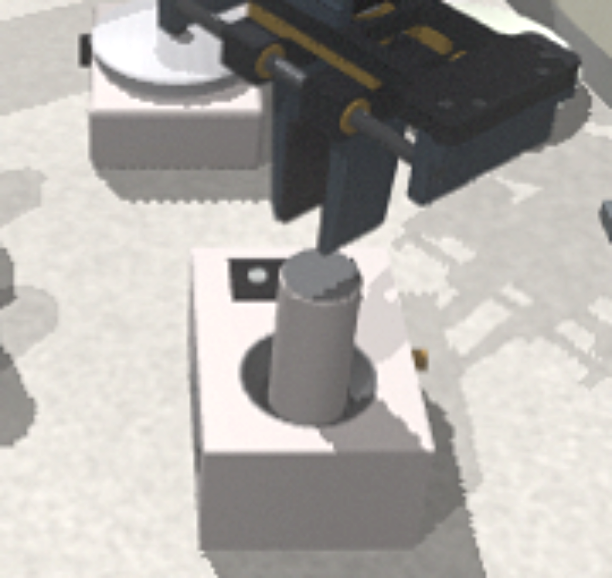

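The canister stands upright in the well with its top at crop (319,275), matching the predicted point. I'll shut the fingers and descend to the top.

Call:
jog_arm --plan '[{"hand": 0,"x": 0,"y": 0,"z": 0,"twist": 0},{"hand": 0,"x": 0,"y": 0,"z": 0,"twist": 0},{"hand": 0,"x": 0,"y": 0,"z": 1,"twist": 0},{"hand": 0,"x": 0,"y": 0,"z": 2,"twist": 0},{"hand": 0,"x": 0,"y": 0,"z": 2.8,"twist": 0},{"hand": 0,"x": 0,"y": 0,"z": 3.4,"twist": 0},{"hand": 0,"x": 0,"y": 0,"z": 3.9,"twist": 0},{"hand": 0,"x": 0,"y": 0,"z": 4.4,"twist": 0},{"hand": 0,"x": 0,"y": 0,"z": 4.8,"twist": 0},{"hand": 0,"x": 0,"y": 0,"z": 5.0,"twist": 0},{"hand": 0,"x": 0,"y": 0,"z": 5.0,"twist": 0},{"hand": 0,"x": 0,"y": 0,"z": 5.0,"twist": 0}]'

```text
clock: 8.6
position: [0.5977, -0.2056, 0.1258]
tcp_rot: [0.0, 0.983, 0.182, 0.001]
force: [-1.9, -0.2, 8.1]
finger_gap: 0.005
finger_force: 3.6
```

Carrier travel is about 0.017 at 8 N. I'll go to the stop in small steps.

Call:
jog_arm --plan '[{"hand": 0,"x": 0,"y": 0,"z": 0.2,"twist": 0},{"hand": 0,"x": 0,"y": 0,"z": 0.4,"twist": 0},{"hand": 0,"x": 0,"y": 0,"z": 0.6,"twist": 0},{"hand": 0,"x": 0,"y": 0,"z": 0.75,"twist": 0},{"hand": 0,"x": 0,"y": 0,"z": 0.75,"twist": 0},{"hand": 0,"x": 0,"y": 0,"z": 0.75,"twist": 0}]'

```text
clock: 9.1
position: [0.5979, -0.2057, 0.1188]
tcp_rot: [0.001, 0.983, 0.182, 0.001]
force: [-2.2, 0.3, 8.1]
finger_gap: 0.006
finger_force: 4.3
```

Call:
jog_arm --plan '[{"hand": 0,"x": 0,"y": 0,"z": 0.1,"twist": 0},{"hand": 0,"x": 0,"y": 0,"z": 0.2,"twist": 0},{"hand": 0,"x": 0,"y": 0,"z": 0.2,"twist": 0},{"hand": 0,"x": 0,"y": 0,"z": 0.2,"twist": 0}]'

```text
clock: 9.43
position: [0.5982, -0.2058, 0.1174]
tcp_rot: [0.001, 0.983, 0.182, 0.001]
force: [-1.5, 0.9, 10.8]
finger_gap: 0.003
finger_force: 5.2
```

Call:
jog_arm --plan '[{"hand": 0,"x": 0,"y": 0,"z": 0.1,"twist": 0},{"hand": 0,"x": 0,"y": 0,"z": 0.15,"twist": 0},{"hand": 0,"x": 0,"y": 0,"z": 0.15,"twist": 0},{"hand": 0,"x": 0,"y": 0,"z": 0.15,"twist": 0}]'

```text
clock: 9.77
position: [0.5989, -0.2061, 0.1173]
tcp_rot: [0.002, 0.983, 0.182, 0.002]
force: [-3.0, 0.7, 15.9]
finger_gap: 0.005
finger_force: 8.0
```

It's at the firm stop (no more travel, 16 N). I'll lift off well clear.

Call:
jog_arm --plan '[{"hand": 0,"x": 0,"y": 0,"z": -0.5,"twist": 0},{"hand": 0,"x": 0,"y": 0,"z": -1.5,"twist": 0},{"hand": 0,"x": 0,"y": 0,"z": -3.5,"twist": 0},{"hand": 0,"x": 0,"y": 0,"z": -6,"twist": 0},{"hand": 0,"x": 0,"y": 0,"z": -9,"twist": 0},{"hand": 0,"x": 0,"y": 0,"z": -11,"twist": 0},{"hand": 0,"x": 0,"y": 0,"z": -12,"twist": 0},{"hand": 0,"x": 0,"y": 0,"z": -12,"twist": 0},{"hand": 0,"x": 0,"y": 0,"z": -12,"twist": 0}]'

```text
clock: 10.52
position: [0.5971, -0.2053, 0.2331]
tcp_rot: [-0.0, 0.983, 0.182, -0.0]
force: [0.3, -0.2, -0.9]
finger_gap: 0.001
finger_force: 0.0
```

```bash
python3 - <<'E'
from h import *
S=snap("side","s3");s=state();print(s["position"],s["finger_gap"],s["force"])
k=3.4
for z in(.143,.128,.117):print(z,(proj(S,[.597,-.2055,z])-[220,150])*k)
cv2.imwrite("pics/s3c.png",cv2.convertScaleAbs(cv2.resize(S["color"][150:320,220:400,::-1],None,fx=k,fy=k),alpha=1.5))
E
```

```text
[ 0.59664594 -0.20514805  0.23211067] 0.006901125713499643 [ 0.89983565  0.05420071 -0.70270294]
0.143 [317.25366625 274.01532354]
0.128 [314.67120097 297.34529856]
0.117 [312.81789247 314.04178578]
```

View pics/s3c.png

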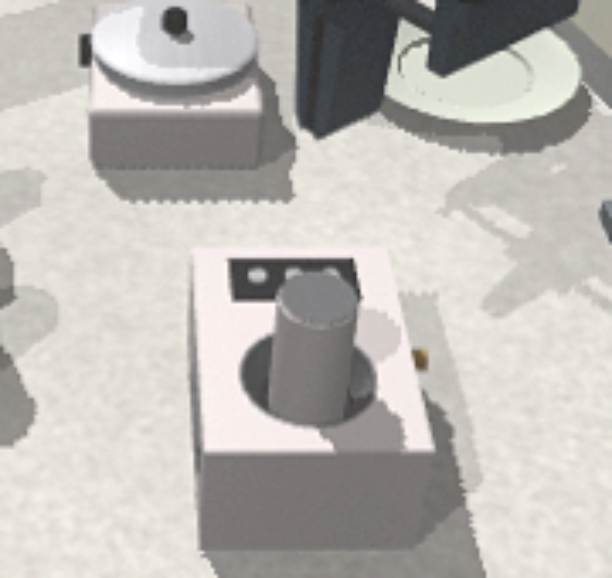

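The top is now at crop (318,298), which matches the caught height (0.128 m predicts row 297). The canister is upright and the gripper is clear.

```bash
python3 -c "
from workcell import *
print(sign_off())"
```

```text
the job is handed in; nothing more can be done
None
```

The canister is standing upright in the dock's well, caught by the push-push catch at about 15 mm of travel, with the gripper clear of it, and the job is handed in.

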